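Level the rocking fruit scale

TASK

The bench scale rocks on its feet and stands out of level. Lay the spirit level in the middle of the scale's plate, along the line from the display side to the levelling foot, let go of it, and turn the foot's bar handle until the bubble is centred between the two lines while the level is pressed down so firmly that the scale no longer rocks but sits on its foot. Finish while holding it so: the gripper still pressing the level down on the plate, touching the scale only through the level, bubble centred, with the fruit and the tape left where they are.

Things in the scene. Friction and masses are not known exactly. Their poses are not given: they have to be found in the camera images.
- level: Spirit level, an aluminium block 220 long (its x) x 44 wide (y) x 36 high (z) with black ends, about 0.45 kg, starting on the bench vial up. Origin at the centre of its underside. Grip it across its 44 mm width; it can be pressed anywhere on its flat top, 36 mm above the origin. The yellow-green vial, 78 x 18 mm, is in the middle of the top face; both ends of the level are alike.
- bubble (a joint): Place of the pale bubble (18 mm long) along the vial, in m: 0 = centred, positive = towards the level's +x end; it goes to the higher end, 12 mm for 0.02 rad of slope, up to 28 mm either way, and settles in about 1.2 s. The two black lines leave 26 mm between them, so the bubble is between them within 4 mm either way.
- scale: Bench scale: steel plate 260 (its x) x 280 (y) mm on a grey base, top about 58 mm above the bench. Origin at the middle of its footprint, at bench level (3 mm rubber mat below it). Its +y side carries the display (up to 185 mm high, from 140 to 300 mm off the origin, at +20 to +100 mm in x); its two fixed feet stand at y = +120 mm and it rocks about the line through them (along x). Its levelling foot is on the -y side, 200 mm from the origin.
- plate_center (a point): Centre of the top face of the scale's plate, axes as the scale's.
- rock (a joint): How far the scale is rocked up off its levelling foot, rad: 0.012 = foot hanging free (unloaded, also under the level's own weight), 0 = sitting on the foot. A spring holds it up: it takes about 5 N more on a level lying at the plate's centre to press it down to 0, less nearer the foot; 10 to 20 N is a good firm push. What counts is the bubble seen while pressed down; unpressed it shows 7 mm too far towards the foot.
- foot_grip (a point): Grip point of the levelling foot's handle, on its turning axis, 60 to 75 mm above the bench as the scale slopes: a metal bar 70 long (x of this point) x 14 wide (y) x 26 high, its top 9 mm above this point, its underside 17 mm below it. Grip it across the 14 mm. The plate's edge is 60 mm away.
- foot (a joint): Angle of the levelling foot's handle, rad, growing CLOCKWISE seen from above (range -0.6 to 2.6; 0 is not level). Clockwise raises the foot side of the scale: 1 rad by 0.02 rad of slope, i.e. moves the bubble 12 mm towards the foot. It turns with some friction (0.25 N m) and stays where left. At the start the foot side is too low and needs 0.6 to 1.4 rad clockwise.
- tape: Roll of brown packing tape, 96 across x 48 high, flat on the bench. A bystander. Origin at the centre of its underside.
- kiwi_punnet: Cardboard punnet of kiwis, 130 x 100 x 55. A bystander. Origin at the centre of its underside.
- bananas: Bunch of three bananas, about 190 x 110 x 33. A bystander. Origin at the centre of its underside.
- persimmon: One persimmon, 72 across x 54 high. A bystander. Origin at the centre of its underside.

How it is judged:
On the way:
1. the spirit level lies on the middle of the plate, along the line from display to foot, and has been let go (angle between the x axis of level and the y axis of scale, either way round below 0.2 rad and horizontal distance between level and plate_center below 0.045 m and z of level in the frame of scale between 0.054 and 0.063 m and contact force between the fingers and level below 0.2 N and contact force between level and scale above 1.5 N), for 0.2 s.
At the end, for the whole second after the job is handed in: Level on the plate within 45 mm of its centre and 0.2 rad of the display-foot line, pressed by the gripper (over 3 N on it, over 6 N on the plate), scale down on its foot (rock under 0.0025 rad), robot touching the scale nowhere else, bubble within 4 mm of centre, for the last second (angle between the x axis of level and the y axis of scale, either way round below 0.2 rad and horizontal distance between level and plate_center below 0.045 m and z of level in the frame of scale between 0.054 and 0.063 m and value of joint rock below 0.0025 rad and contact force between the fingers and level above 3 N and contact force between level and scale above 6 N and contact force between each of the arm, the fingers and scale below 0.5 N and value of joint bubble between -0.004 and 0.004 m); the arm keeps its last pose, push and grip.
It fails at once if a bystander on the bench is pushed more than 30 mm (distance of any of tape, kiwi_punnet, bananas, persimmon from where it was at the start of the episode above 0.03 m).
It also fails if it takes over 72 s, if anything falls off the work surface, if the arm or the gripper's body presses on something with over 40 N, if the wrist force passes 120 N, or if a joint passes its speed limit or range.

ROBOT

A 6-joint arm with a two-finger parallel gripper is mounted at the origin on the work surface. World frame = base frame: x ahead of the robot, y to its left, z up, the work surface at z = 0. Lengths are in m, angles in rad, forces in N, time in s.
With the tool pointing down it reaches from about 0.35 to 1 m from the base axis. Payload 7.1 kg.
Tool frame: the origin (TCP) lies on the centre line of the jaws, within the pads' length; the fingertips stand 11 mm ahead of it and the grasp point (between the pads) lies 8 mm behind it (tip_reach is the distance from the TCP to the fingertips, in m); z points along the fingers, y is the direction in which the jaws open and shut (so a half turn about z gives the same grasp; the last joint's range is limited). The gripper opens to 85 mm and grips with 20 to 120 N. Pads are 22 mm wide; open, the fingers measure 114 mm over their backs; the gripper's body (76 mm by 85 mm) begins 54 mm behind the grasp point. The pads swing forward as they close: fully open they stand 13 mm farther back than shut.
Start: joints at [-1.229, 0.423, 1.63, -0, 1.089, -0.019], TCP at [0.221, -0.585, 0.242] pointing down, gripper open.
Joint ranges: [-3, 3], [-0.9, 2.11], [0.09, 2.58], [-1.31, 4.45], [0.11, 2.69], [-2.54, 2.54]. Speed limits (rad/s): [2.39, 2.39, 3.01, 3.14, 3.14, 3.14].

INTERFACE

Orientations are given as a rotation vector (axis times angle).
In Python, from rig import * gives the robot as it stands.
- The arm moves only by the tool send_rows, never from a script. Its argument "targets" is a list that holds one entry, the list of rows, each a list of 5 numbers: the closure, from -1 (fully open) to 1 (shut), then the shift along the tool's x, y, z in mm, then the turn about the tool's z in degrees. In form: [[[claw, dx, dy, dz, turn], ...]]. A call has 1 to 10 rows; each row is the pose to reach, as a shift and turn from the pose measured when the call began, along the tool's axes at that moment; what a row does not reach only later rows make up. A row lasts 1/10 s, in which the tool goes at most 50 mm and 8.59 degrees, less where a joint would pass 70% of its speed; a pose out of reach is approached as far as the arm can. A call with a gripper value outside its range is refused whole. The fingers move at their own pace and stop on an object; "newtons" is the grip in N (left out, the last holds). Time passes only in rows, so rows that repeat a pose let the fingers close. It gives the time, the measured TCP pose, the force and the opening at its end, in the units of the state.
- get_state(): the state, without advancing time (a new reading comes with each control period).
- capture(name): name is "side" or "top"; returns (picture, depth): 480x640x3 uint8, blue, green, red; 480x640 float32, m along the optical axis (not along the pixel's ray), 0 where there is no reading.
- camera_info(name): a dict with "vfov" (degrees; the focal length in pixels is half the picture's height over the tangent of half this angle, whatever the lens; pixels are square), "cx", "cy" (the principal point, pixels), "distortion" ([k1, k2, p1, p2, k3] as OpenCV has them; the pictures are not rectified), "world_to_cam" (4x4, takes a point from world to camera coordinates). Camera axes: x right, y down, z forward; pixel columns grow to the right and rows downward; lengths in m; the calibration is good to about 2 mm. A picture is of the moment at which its call begins. camera_info takes no time and is no camera call.
- sign_off(): hands the job in, once; it reports no verdict.
The state is a dict: "clock": time; "joint_positions": joint angles; "qvel": joint speeds; "effort": joint torques, N m; "position": TCP position; "ee_rot": TCP orientation; "wrist_force": force on the tool from outside, world axes, zero at the start; "torque": the same for the moment, N m; "opening": opening from 0.0 (shut) to 1.0 (fully open).
Only numpy, scipy, OpenCV 4.12 (cv2) and the standard library are available. Lean on these libraries where they do the work, as an engineer would, in place of code of your own. Each camera call takes 0.05 s, during which the arm holds its last target. There are 200 camera calls.

## Working session

There is one attempt and no reset: what is moved stays moved. The work goes in short steps, Python scripts to look and compute and a tool call to move; the robot and the scene stay as the last step left them, time stands still between calls to the robot, and variables do not carry over. Pictures are saved under pics/ and viewed, about 8 in all and at most 12, crops included, and the job is handed in when it is done.

Besides the shell and the picture viewer there is one more tool, called after "Call:" as name(argument=value, ...) on one line, values as JSON. send_rows: Moves the arm, as the interface text tells. Its arguments: {"type":"object","properties":{"targets":{"type":"array","items":{"type":"array","items":{"type":"array","items":{"type":"number"}}}},"newtons":{"type":"number"}},"required":["targets"]}

```bash
mkdir -p pics; ls; python3 - <<'E'
from rig import *
import cv2
print(get_state())
for n in("side","top"):
    p,d=capture(n); cv2.imwrite(f"pics/{n}0.png",p)
    print(n,camera_info(n))
E
```

```text
pics
{'clock': 0.0, 'joint_positions': array([-1.22901042e+00,  4.23860434e-01,  1.63072747e+00,  7.24694178e-06,
        1.08860346e+00, -1.89972265e-02]), 'qvel': array([-1.02680718e-03,  2.53813646e-04, -1.25282685e-03, -3.47625191e-05,
        1.10038143e-03, -1.18587548e-03]), 'effort': array([ 1.03085655e-03, -5.57381487e+01, -2.81740862e+01, -1.60673144e-04,
        7.35533744e-03,  3.28178351e-05]), 'position': array([ 0.22047124, -0.58423086,  0.24151873]), 'ee_rot': array([-3.08906323e+00, -5.63359727e-01,  3.93394455e-04]), 'wrist_force': array([ 0.1042084 ,  0.96402279, -0.26488511]), 'torque': array([ 0.00528998,  0.02350392, -0.01949289]), 'opening': 1.001970760602749}
side {'vfov': 56.03489388005665, 'cx': 320.7716497853526, 'cy': 235.5362321080334, 'distortion': array([-0.08444508,  0.        ,  0.        ,  0.        ,  0.        ]), 'world_to_cam': array([[-0.9643312 , -0.26457696,  0.00802289,  0.52045088],
       [-0.20034057,  0.70972181, -0.67539514,  0.13560749],
       [ 0.17299997, -0.65291192, -0.73741239,  0.79294494],
       [ 0.        ,  0.        ,  0.        ,  1.        ]])}
top {'vfov': 56.578977902461304, 'cx': 319.99129619553486, 'cy': 229.78902691101183, 'distortion': array([-0.10417594,  0.        ,  0.        ,  0.        ,  0.        ]), 'world_to_cam': array([[ 7.28986184e-02, -9.97339302e-01,  3.30010732e-04,
        -3.56355812e-02],
       [-9.74808538e-01, -7.13217032e-02, -2.11332744e-01,
         5.49342986e-01],
       [ 2.10793988e-01,  1.50841678e-02, -9.77414120e-01,
         9.32805202e-01],
       [ 0.00000000e+00,  0.00000000e+00,  0.00000000e+00,
         1.00000000e+00]])}
```

View pics/top0.png

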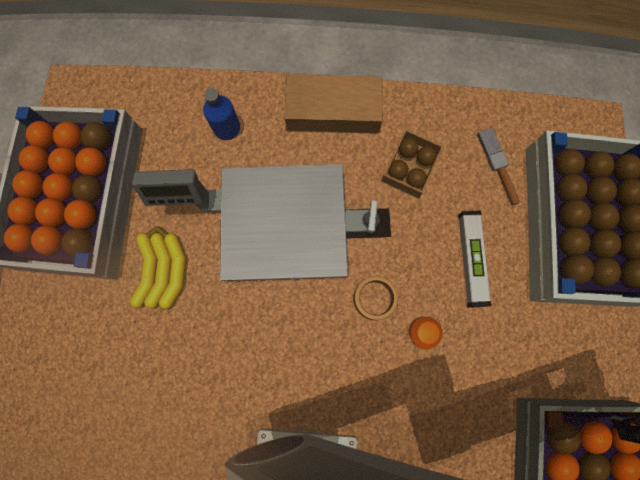

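View pics/side0.png

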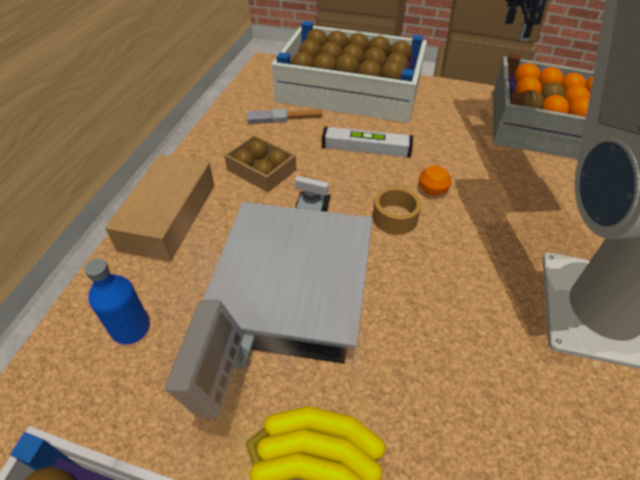

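The top view shows the plate with corners near (220,168), (343,165), (347,276), (221,280). The handle is at about (373,217), the level runs from (471,212) to (480,306), and the tape is at (376,298). The side view shows the same layout.

```bash
cat > h.py <<'E'
from rig import *
import cv2, numpy as np
from scipy.spatial.transform import Rotation as R
def cam(n):
    c=camera_info(n); f=240/np.tan(np.radians(c["vfov"]/2))
    return np.array([[f,0,c["cx"]],[0,f,c["cy"]],[0,0,1]]),np.array(c["distortion"]),np.array(c["world_to_cam"])
def cast(n,px,z):
    K,D,T=cam(n); u=cv2.undistortPoints(np.array(px,float).reshape(-1,1,2),K,D)[:,0]
    r=np.c_[u,np.ones(len(u))]@T[:3,:3]; o=-T[:3,:3].T@T[:3,3]
    return o+r*((z-o[2])/r[:,2])[:,None]
def proj(n,P):
    K,D,T=cam(n); return cv2.projectPoints(np.array(P,float).reshape(-1,1,3),cv2.Rodrigues(T[:3,:3])[0],T[:3,3],K,D)[0][:,0]
def go(p,xdir=None):
    """shift mm in tool axes to world p; turn (deg) bringing tool y onto world azimuth ydir"""
    s=get_state(); M=R.from_rotvec(s["ee_rot"]).as_matrix()
    out=M.T@(np.array(p)-s["position"])*1000
    t=None
    if xdir is not None:
        v=M.T@np.array([np.cos(xdir),np.sin(xdir),0]); t=np.degrees(np.arctan2(v[1],v[0]))-90; t=(t+90)%180-90
    return out.round(1),t
E
python3 - <<'E'
from h import *
p=cv2.imread("pics/top0.png"); hsv=cv2.cvtColor(p,cv2.COLOR_BGR2HSV)
def comp(m,name,z,roi):
    k=np.zeros_like(m);x0,y0,x1,y1=roi;k[y0:y1,x0:x1]=m[y0:y1,x0:x1]
    cs,_=cv2.findContours(k,cv2.RETR_EXTERNAL,cv2.CHAIN_APPROX_NONE);c=max(cs,key=cv2.contourArea)
    r=cv2.minAreaRect(c);b=cv2.boxPoints(r);w=cast("top",b,z)
    print(name,np.round(r,1) if 0 else r,"\n",w.round(4)[:,:2].tolist(),w.mean(0).round(4),[np.linalg.norm(w[i]-w[i-1]).round(4) for i in(1,2)])
grey=((hsv[...,1]<60)&(hsv[...,2]>80)).astype(np.uint8)*255
comp(grey,"plate",.058,(215,155,352,290))
comp(grey,"bar",.078,(362,195,382,240))
dark=((hsv[...,2]<60)).astype(np.uint8)*255
lev=cv2.morphologyEx(grey|dark|cv2.inRange(hsv,(30,100,60),(60,255,255)),cv2.MORPH_CLOSE,np.ones((5,5)))
comp(lev,"level",.036,(450,200,505,315))
comp(cv2.inRange(hsv,(25,100,60),(60,255,255)),"vial",.036,(450,200,505,315))
st=get_state();print(st["position"],R.from_rotvec(st["ee_rot"]).as_matrix().round(3))
E
```

```text
plate ((283.41925048828125, 222.157958984375), (112.62272644042969, 135.91921997070312), 88.02507019042969) 
 [[0.678, 0.2606], [0.7114, -0.0517], [0.4529, -0.0754], [0.4205, 0.2198]] [0.5657 0.0883 0.058 ] [np.float64(0.3141), np.float64(0.2596)]
bar ((369.0, 215.5), (14.0, 31.0), 0.0) 
 [[0.5503, -0.0873], [0.6204, -0.0836], [0.6227, -0.1146], [0.5525, -0.1178]] [ 0.5865 -0.1009  0.078 ] [np.float64(0.0702), np.float64(0.0311)]
level ((473.91607666015625, 258.5590515136719), (95.62466430664062, 23.10687255859375), 84.22566986083984) 
 [[0.6204, -0.3104], [0.6302, -0.3651], [0.4116, -0.3874], [0.4033, -0.3348]] [ 0.5164 -0.3494  0.036 ] [np.float64(0.0555), np.float64(0.2197)]
vial ((476.6584167480469, 257.08416748046875), (34.726802825927734, 8.457816123962402), 84.2894058227539) 
 [[0.5562, -0.3415], [0.5596, -0.3613], [0.4803, -0.3694], [0.4771, -0.3499]] [ 0.5183 -0.3555  0.036 ] [np.float64(0.0201), np.float64(0.0797)]
[ 0.22050848 -0.58429009  0.24160927] [[ 0.936  0.353 -0.   ]
 [ 0.353 -0.936  0.001]
 [ 0.    -0.001 -1.   ]]
```

```bash
python3 - <<'E'
from h import *
p=cv2.imread("pics/top0.png"); hsv=cv2.cvtColor(p,cv2.COLOR_BGR2HSV)
g=((hsv[...,1]<60)&(hsv[...,2]>80)).astype(np.uint8)*255
k=np.zeros_like(g);k[155:290,205:360]=g[155:290,205:360]
k=cv2.morphologyEx(k,cv2.MORPH_OPEN,np.ones((45,45)))
c=max(cv2.findContours(k,0,1)[0],key=cv2.contourArea);q=cv2.approxPolyDP(c,8,True)[:,0]
w=cast("top",q,.058);print(q.tolist(),w.round(4).tolist(),w.mean(0),[np.degrees(np.arctan2(*(w[i]-w[i-1])[1::-1])).round(1) for i in range(4)],[np.linalg.norm(w[i]-w[i-1]).round(3) for i in range(4)])
b=((hsv[...,1]<60)&(hsv[...,2]>150)).astype(np.uint8)*255
m=np.zeros_like(b);m[190:245,358:395]=b[190:245,358:395]
c=max(cv2.findContours(m,0,1)[0],key=cv2.contourArea);r=cv2.minAreaRect(c);w=cast("top",cv2.boxPoints(r),.075);print(r,w.round(4),w.mean(0))
cv2.imwrite("pics/c1.png",np.hstack([cv2.resize(p[185:255,330:400],None,fx=6,fy=6,interpolation=2)]))
print(go([.518,-.3555,.12],np.radians(96)))
E
```

```text
[[222, 169], [221, 278], [345, 276], [341, 166]] [[0.6774, 0.2407, 0.058], [0.4272, 0.2127, 0.058], [0.4518, -0.0573, 0.058], [0.704, -0.0327, 0.058]] [0.565098   0.09082473 0.058     ] [np.float64(95.6), np.float64(-173.6), np.float64(-84.8), np.float64(5.6)] [np.float64(0.275), np.float64(0.252), np.float64(0.271), np.float64(0.253)]
((372.5384826660156, 214.6923370361328), (4.713319778442383, 29.272197723388672), 7.125016689300537) [[ 0.5566 -0.1013  0.075 ]
 [ 0.6232 -0.1061  0.075 ]
 [ 0.6227 -0.1166  0.075 ]
 [ 0.5561 -0.1116  0.075 ]] [ 0.58965802 -0.10887661  0.075     ]
(array([ 359.1, -108.9,  121.8]), np.float64(14.668683813781456))
```

View pics/c1.png

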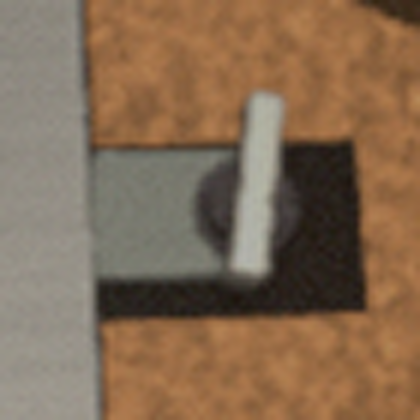

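Crop: the bar runs from (265,95) to (250,275) in the enlarged view, so its azimuth is about -4°. The scale's y azimuth is about 95.4°. Next I move above the level.

Call:
send_rows(targets=[[[-1,359,-109,122,14.7],[-1,359,-109,122,14.7],[-1,359,-109,122,14.7],[-1,359,-109,122,14.7],[-1,359,-109,122,14.7],[-1,359,-109,122,14.7],[-1,359,-109,122,14.7],[-1,359,-109,122,14.7],[-1,359,-109,122,14.7],[-1,359,-109,122,14.7]]], newtons=40)

```text
clock: 1.1
position: [0.5181, -0.3543, 0.1189]
ee_rot: [-3.135, -0.167, 0.003]
wrist_force: [0.3, -0.2, 0.2]
opening: 1.002
```

```bash
python3 - <<'E'
from h import *
p,d=capture("side");cv2.imwrite("pics/s1.png",p);hsv=cv2.cvtColor(p,cv2.COLOR_BGR2HSV)
m=cv2.inRange(hsv,(25,100,60),(60,255,255));m[:,450:]=0;m[200:]=0
ys,xs=np.nonzero(m);print(len(xs),xs.min(),xs.max(),ys.min(),ys.max(),cast("side",[[(xs.min()+xs.max())/2,(ys.min()+ys.max())/2]],.036))
s=get_state();print(s["position"],s["joint_positions"].round(2),go([.518,-.354,.02],np.radians(96)))
E
```

```text
112 351 383 132 138 [[ 0.52071885 -0.35294922  0.036     ]]
[ 0.51756909 -0.35519553  0.11940173] [-0.62  0.58  1.69  0.    0.87  0.84] (array([ 0.7, -1. , 99.4]), np.float64(0.023999902067458834))
```

The side view agrees within 3 mm. I descend, grip and lift.

Call:
send_rows(targets=[[[-1,1,-1,50,0],[-1,1,-1,90,0],[-1,1,-1,99,0],[-1,1,-1,99,0],[1,1,-1,99,0],[1,1,-1,99,0],[1,1,-1,99,0],[1,1,-1,99,0],[1,1,-1,99,0],[1,1,-1,99,0]]], newtons=60)

```text
clock: 2.15
position: [0.5194, -0.3548, 0.0226]
ee_rot: [3.137, 0.165, 0.002]
wrist_force: [-1.4, 0.1, 6.9]
opening: 0.5
```

Call:
send_rows(targets=[[[1,0,0,0,0],[1,0,0,0,0],[1,0,0,-40,0],[1,0,0,-80,0],[1,0,0,-120,0],[1,0,0,-140,0],[1,0,0,-140,0]]])

```text
clock: 2.85
position: [0.5208, -0.3558, 0.1659]
ee_rot: [3.133, 0.165, 0.009]
wrist_force: [0.2, -0.5, -4.6]
opening: 0.501
```

```bash
python3 - <<'E'
from h import *
s=get_state();print(s["wrist_force"],s["opening"],go([.565,.091,.16],np.radians(185.4)))
print(go([.5,-.15,.16]))
E
```

```text
[ 0.20247981 -0.50579336 -4.62440597] 0.5009613987168376 (array([  90.8, -439.7,    4.5]), np.float64(-89.36967440755313))
(array([   0.9, -206.9,    5. ]), None)
```

Call:
send_rows(targets=[[[1,20,-45,4,-8],[1,30,-90,4,-16],[1,40,-135,4,-24],[1,50,-180,4,-32],[1,60,-225,4,-40],[1,70,-270,4,-48],[1,80,-315,4,-56],[1,85,-360,4,-64],[1,90,-400,4,-72],[1,91,-440,4,-80]]])

```text
clock: 3.85
position: [0.564, 0.0931, 0.1585]
ee_rot: [2.286, 2.147, -0.0]
wrist_force: [0.6, 0.1, -3.6]
opening: 0.504
```

Call:
send_rows(targets=[[[1,0,0,0,-8],[1,0,0,0,-9],[1,0,0,0,-9]]])

```text
clock: 4.15
position: [0.5631, 0.0928, 0.1571]
ee_rot: [2.115, 2.317, -0.004]
wrist_force: [0.2, -0.6, -4.4]
opening: 0.502
```

```bash
python3 - <<'E'
from h import *
s=get_state();print(s["position"],s["joint_positions"].round(2),s["wrist_force"],go([.565,.091,.085],np.radians(185.4)))
E
```

```text
[0.56305953 0.09277798 0.15709711] [ 0.14  0.46  1.81 -0.01  0.87  0.06] [ 0.15171352 -0.6465924  -4.39591944] (array([-1.6,  1.7, 72.1]), np.float64(-0.17369787620089028))
```

Call:
send_rows(targets=[[[1,-2,2,40,0],[1,-2,2,65,0],[1,-2,2,72,0],[1,-2,2,75,0],[1,-2,2,76,0],[1,-2,2,76,0]]])

```text
clock: 4.75
position: [0.5663, 0.0904, 0.0822]
ee_rot: [2.115, 2.316, -0.002]
wrist_force: [0.2, 0.3, -4.7]
opening: 0.501
```

Call:
send_rows(targets=[[[1,0,0,1,0],[1,0,0,2,0],[1,0,0,2,0],[1,0,0,2,0]]])

```text
clock: 5.15
position: [0.5668, 0.0906, 0.0807]
ee_rot: [2.115, 2.315, -0.0]
wrist_force: [1.1, -0.4, -2.1]
opening: 0.503
```

Contact has begun. I release, wait, then rise.

Call:
send_rows(targets=[[[0.5,0,0,0.5,0],[-1,0,0,0,0],[-1,0,0,0,0],[-1,0,0,0,0],[-1,0,0,0,0],[-1,0,0,0,0],[-1,0,0,0,0]]])

```text
clock: 5.85
position: [0.5668, 0.0905, 0.0807]
ee_rot: [2.115, 2.315, -0.0]
wrist_force: [-0.1, -1.2, 0.3]
opening: 0.999
```

Call:
send_rows(targets=[[[-1,0,0,-20,0],[-1,0,0,-60,0],[-1,0,0,-110,0],[-1,0,0,-110,0]]])

```text
clock: 6.25
position: [0.5703, 0.0916, 0.1971]
ee_rot: [2.11, 2.309, 0.013]
wrist_force: [-0.0, 1.3, 0.5]
opening: 0.999
```

```bash
python3 - <<'E'
from h import *
s=get_state();print(s["position"],s["joint_positions"].round(2),s["wrist_force"])
for z in(.16,.10,.07): print(go([.587,-.1085,z],np.radians(-4.3-90)))
E
```

```text
[0.57028627 0.09162453 0.19714367] [ 0.14  0.4   1.78 -0.01  0.94  0.05] [-0.04301699  1.29275722  0.45344892]
(array([-200.7,   -1.9,   37.9]), np.float64(-80.53379463752196))
(array([-200.4,   -2.9,   97.9]), np.float64(-80.53379463752196))
(array([-200.3,   -3.3,  127.9]), np.float64(-80.53379463752196))
```

Call:
send_rows(targets=[[[0.2,-40,0,0,-8.5],[0.2,-80,-1,0,-17],[0.2,-120,-2,0,-25.5],[0.2,-160,-2,0,-34],[0.2,-201,-2,0,-42.5],[0.2,-201,-2,0,-51],[0.2,-201,-2,0,-59.5],[0.2,-201,-2,0,-68],[0.2,-201,-2,0,-76.5],[0.2,-201,-2,0,-80.5]]])

```text
clock: 7.25
position: [0.5862, -0.1088, 0.1975]
ee_rot: [0.111, 3.124, -0.003]
wrist_force: [-0.3, -0.4, 0.3]
opening: 0.399
```

```bash
python3 - <<'E'
from h import *
s=get_state();print(s["position"],s["joint_positions"].round(2),s["opening"])
P=[.587,-.1085,.075]
out=[]
for n in("top","side"):
    p,d=capture(n);cv2.imwrite(f"pics/{n}2.png",p)
    for Q,b in((P,22),([.567,.091,.094],45)):
        u,v=proj(n,Q)[0];print(n,u,v);u,v=int(u),int(v)
        c=p[max(0,v-b):v+b,u-b:u+b];out.append(cv2.resize(c,(390,290),interpolation=2))
    print(d[v-3:v+4:3,u-3:u+4:3])
cv2.imwrite("pics/q2.png",np.vstack([np.hstack(out[:2]),np.hstack(out[2:])]))
E
```

```text
[ 0.58620261 -0.10881068  0.1974898 ] [-0.2   0.43  1.74  0.    0.96 -1.7 ] 0.39937382422912426
top 372.33109314382716 215.73650266173203
top 280.60578142357775 216.01850885308838
[[0.9618154  0.96193343 0.9652612 ]
 [0.9624074  0.96252346 0.96053815]
 [0.9606376  0.9582787  0.9612934 ]]
side 312.70133179302064 181.25705352689408
side 291.4089728506204 249.20522300597307
[[0.7676353  0.76517755 0.76808614]
 [0.76155716 0.76292366 0.76189506]
 [0.7585413  0.75766253 0.7568421 ]]
```

View pics/q2.png

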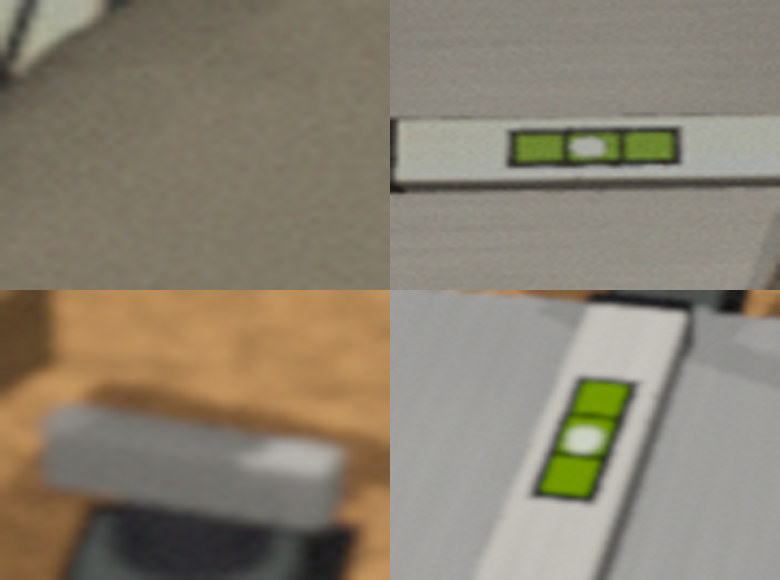

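The level lies on the plate. The bubble sits about 4 mm to the display side of centre unpressed, which means about 11 mm when pressed, so the foot needs about 0.9 rad clockwise. The bar is where I estimated. I descend and grip it.

Call:
send_rows(targets=[[[0.2,0,0,50,0],[0.2,0,0,95,0],[0.2,0,0,125,0],[0.2,0,0,136,0],[0.2,0,0,136,0],[1,0,0,136,0],[1,0,0,136,0],[1,0,0,136,0],[1,0,0,136,0]]], newtons=40)

```text
clock: 8.25
position: [0.5877, -0.1082, 0.0618]
ee_rot: [0.118, 3.125, -0.002]
wrist_force: [0.5, 5.6, -13.5]
opening: 0.326
```

```bash
cat >> h.py <<'E'
def bubble(n,c=(.567,.091,.094),az=95.4,save=None):
    """bubble place in mm along scale +y (display side +) from the vial's middle"""
    p,_=capture(n); hsv=cv2.cvtColor(p,cv2.COLOR_BGR2HSV); u,v=proj(n,c)[0].astype(int)
    if save: cv2.imwrite(save,cv2.resize(p[v-60:v+60,u-80:u+80],None,fx=5,fy=5,interpolation=2))
    g=np.zeros(p.shape[:2],np.uint8); g[v-35:v+35,u-35:u+35]=cv2.inRange(hsv,(25,90,50),(70,255,255))[v-35:v+35,u-35:u+35]
    hull=cv2.convexHull(cv2.findNonZero(g)); m=np.zeros_like(g); cv2.fillConvexPoly(m,hull,255)
    b=m&cv2.erode(m,np.ones((3,3)))&cv2.inRange(hsv,(0,0,120),(180,255,255)); w=np.clip(140.-hsv[...,1],0,None)*(b>0)
    ys,xs=np.nonzero(w); q=np.average(np.c_[xs,ys],axis=0,weights=w[ys,xs])
    d=np.array([np.cos(np.radians(az)),np.sin(np.radians(az))])
    t=cast(n,hull[:,0],c[2])[:,:2]@d; k=cast(n,[q],c[2])[:,:2]@d
    return dict(mm=round(1000*float(k[0]-(t.min()+t.max())/2),1),vial=round(1000*float(np.ptp(t)),1),n=len(xs),c=q.round(1))
E
python3 - <<'E'
from h import *
s=get_state();print(s["position"],s["wrist_force"],s["torque"],s["opening"])
print(bubble("top"),bubble("side"))
E
```

```text
[ 0.58769919 -0.10815102  0.06178433] [  0.4984197    5.58889819 -13.45368582] [ 0.78317418 -0.01984532  0.05060984] 0.32560300689229205
{'mm': 8.5, 'vial': 62.8, 'n': 12, 'c': array([281.6, 214.5])} {'mm': 2.1, 'vial': 80.5, 'n': 83, 'c': array([290.3, 250. ])}
```

```bash
python3 - <<'E'
from h import *
out=[]
for n in("top","side"):
    p,d=capture(n);u,v=proj(n,[.587,-.1085,.075])[0].astype(int)
    out.append(cv2.resize(p[v-50:v+50,u-50:u+50],(400,400),interpolation=2))
cv2.imwrite("pics/q3.png",np.hstack(out));s=get_state();print(s["wrist_force"],s["opening"])
E
```

```text
[  0.30152295   5.05788462 -13.71342198] 0.32460431861620315
```

View pics/q3.png

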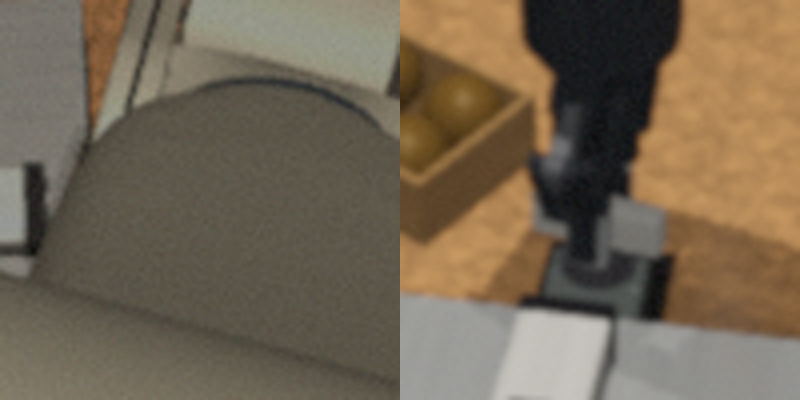

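The side view shows the fingertips reaching below the bar onto the dark hub, so they closed on the hub. I open, raise 9 mm and close again.

Call:
send_rows(targets=[[[0.2,0,0,0,0],[0.2,0,0,0,0],[0.2,0,0,-9,0],[0.2,0,0,-9,0],[1,0,0,-9,0],[1,0,0,-9,0],[1,0,0,-9,0],[1,0,0,-9,0],[1,0,0,-9,0]]], newtons=40)

```text
clock: 9.35
position: [0.5881, -0.1083, 0.071]
ee_rot: [0.118, 3.124, -0.002]
wrist_force: [1.4, -1.8, 3.4]
opening: 0.153
```

Opening is 13 mm, so the bar is gripped. I turn it clockwise 45°.

Call:
send_rows(targets=[[[1,0,0,-1,8],[1,0,0,-2,16],[1,0,0,-3,24],[1,0,0,-4,32],[1,0,0,-4.5,40],[1,0,0,-5,45],[1,0,0,-5,45],[1,0,0,-5,45]]])

```text
clock: 10.15
position: [0.5881, -0.1073, 0.0756]
ee_rot: [1.306, 2.842, 0.009]
wrist_force: [2.3, 6.0, -0.3]
opening: 0.152
```

Call:
send_rows(targets=[[[1,0,0,0,0],[1,0,0,0,0],[1,0,0,0,0],[1,0,0,0,0],[1,0,0,0,0],[1,0,0,0,0],[1,0,0,0,0],[1,0,0,0,0],[1,0,0,0,0],[1,0,0,0,0]]])

```text
clock: 11.15
position: [0.588, -0.1072, 0.0756]
ee_rot: [1.306, 2.842, 0.009]
wrist_force: [3.0, 3.2, 0.1]
opening: 0.151
```

```bash
python3 - <<'E'
from h import *
s=get_state();print(s["joint_positions"].round(2),s["torque"],s["wrist_force"])
p=cv2.imread("pics/side2.png")
import h
print([bubble("side") for _ in range(2)], bubble("side",save="pics/b1.png"))
c=h.capture; h.capture=lambda n:(p,None); print("initial",bubble("side")); 
p=cv2.imread("pics/top2.png"); print("initial top",bubble("top"))
E
```

```text
[-0.2   0.61  1.79  0.    0.73 -0.91] [-0.07021983 -0.20689209 -0.0169535 ] [3.03328892 3.17983296 0.07989755]
[{'mm': -5.7, 'vial': 81.4, 'n': 88, 'c': array([291.2, 246.5])}, {'mm': -5.7, 'vial': 81.5, 'n': 87, 'c': array([291.2, 246.5])}] {'mm': -5.7, 'vial': 81.4, 'n': 87, 'c': array([291.2, 246.5])}
initial {'mm': 2.1, 'vial': 80.2, 'n': 79, 'c': array([290.3, 250.1])}
initial top {'mm': 2.5, 'vial': 80.1, 'n': 56, 'c': array([280.4, 216.1])}
```

View pics/b1.png

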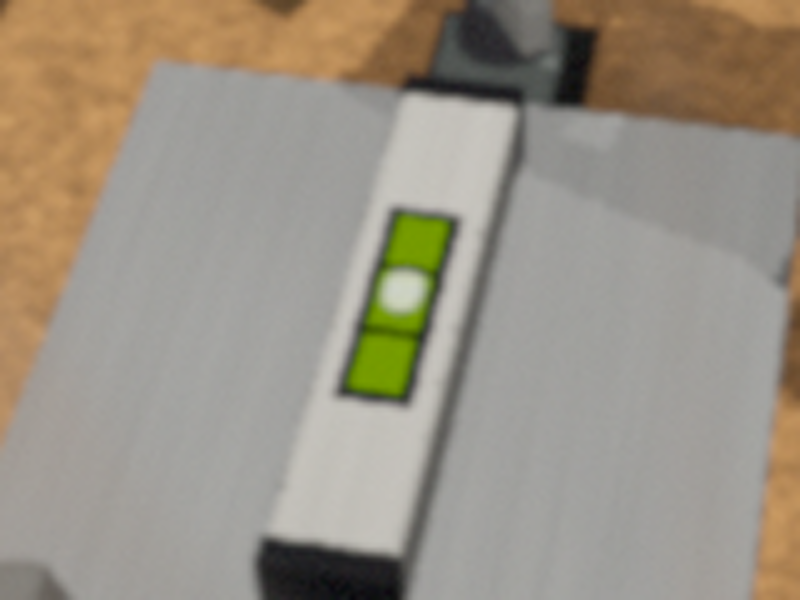

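The bubble moved to about -5.7 mm, on the foot side; the target is -7 mm unpressed. I turn another 7°, then let go.

Call:
send_rows(targets=[[[1,0,0,-0.5,7],[1,0,0,-0.5,7],[1,0,0,-0.5,7],[0.2,0,0,-0.5,7],[0.2,0,0,-0.5,7],[0.2,0,0,-0.5,7],[0.2,0,0,-40,7],[0.2,0,0,-90,7],[0.2,0,0,-120,7],[0.2,0,0,-120,7]]])

```text
clock: 12.3
position: [0.5889, -0.1079, 0.2005]
ee_rot: [1.473, 2.751, 0.014]
wrist_force: [0.1, -0.8, 0.3]
opening: 0.399
```

Call:
send_rows(targets=[[[1,0,0,0,0],[1,0,0,0,0],[1,0,0,0,0],[1,0,0,0,0],[1,0,0,0,0],[1,0,0,0,0],[1,0,0,0,0],[1,0,0,0,0],[1,0,0,0,0],[1,0,0,0,0]]])

```text
clock: 13.3
position: [0.5889, -0.1079, 0.2005]
ee_rot: [1.473, 2.75, 0.014]
wrist_force: [0.5, -0.4, 0.5]
opening: 0.003
```

```bash
python3 - <<'E'
from h import *
s=get_state();print(s["position"],s["joint_positions"].round(2),s["torque"],s["wrist_force"])
print(bubble("side"),bubble("top"))
a=np.radians(95.4)
for z in(.16,.13): print(go([.567-.075*np.cos(a),.091-.075*np.sin(a),z],np.radians(185.4)))
E
```

```text
[ 0.58889302 -0.10793173  0.20051812] [-0.2   0.43  1.74  0.    0.96 -0.79] [-0.00941054 -0.03129801 -0.00016965] [ 0.50415525 -0.44804353  0.46846636]
{'mm': -8.7, 'vial': 82.2, 'n': 76, 'c': array([291.4, 245.1])} {'mm': -6.3, 'vial': 78.0, 'n': 50, 'c': array([283.9, 215.8])}
(array([112.3,  55.8,  39.9]), np.float64(28.25850728988931))
(array([112.7,  55.3,  69.9]), np.float64(28.25850728988931))
```

Unpressed the bubble reads about -7.5 mm, mean of both views. I press near the level's foot end with the fingers shut.

Call:
send_rows(targets=[[[1,30,15,0,8],[1,70,35,10,16],[1,112,55,40,24],[1,112,55,70,28],[1,112,55,85,28],[1,112,55,85,28],[1,112,55,85,28]]])

```text
clock: 14.1
position: [0.5752, 0.0147, 0.1154]
ee_rot: [2.095, 2.315, 0.022]
wrist_force: [0.3, -0.4, 0.1]
opening: 0.0
```

Call:
send_rows(targets=[[[1,0,0,4,0],[1,0,0,7,0],[1,0,0,9,0],[1,0,0,10,0],[1,0,0,10,0]]])

```text
clock: 14.6
position: [0.5761, 0.0143, 0.106]
ee_rot: [2.094, 2.314, 0.023]
wrist_force: [-0.3, -3.7, 6.8]
opening: 0.001
```

Call:
send_rows(targets=[[[1,0,0,1,0],[1,0,0,2,0],[1,0,0,2,0],[1,0,0,2,0]]])

```text
clock: 15.0
position: [0.5762, 0.014, 0.1053]
ee_rot: [2.094, 2.313, 0.023]
wrist_force: [-4.0, -3.0, 14.6]
opening: 0.003
```

Call:
send_rows(targets=[[[1,0,0,1,0],[1,0,0,1,0],[1,0,0,1,0],[1,0,0,1,0],[1,0,0,1,0],[1,0,0,1,0],[1,0,0,1,0],[1,0,0,1,0],[1,0,0,1,0],[1,0,0,1,0]]])

```text
clock: 16.0
position: [0.5762, 0.014, 0.1053]
ee_rot: [2.094, 2.314, 0.023]
wrist_force: [-3.4, -1.9, 12.9]
opening: 0.002
```

Call:
send_rows(targets=[[[1,0,0,0.5,0],[1,0,0,0.5,0],[1,0,0,0.5,0],[1,0,0,0.5,0],[1,0,0,0.5,0],[1,0,0,0.5,0],[1,0,0,0.5,0],[1,0,0,0.5,0]]])

```text
clock: 16.8
position: [0.5762, 0.014, 0.1054]
ee_rot: [2.094, 2.314, 0.023]
wrist_force: [-1.8, -2.1, 7.3]
opening: 0.001
```

```bash
python3 - <<'E'
from h import *
s=get_state();print(s["position"],s["wrist_force"])
print([bubble("side") for _ in range(2)],bubble("side",save="pics/b3.png"))
try: print(bubble("top"))
except Exception as e: print(e)
s=get_state();print(s["position"],s["wrist_force"])
E
```

```text
[0.57616408 0.01399847 0.1053721 ] [-1.75121806 -2.07008912  7.32650023]
[{'mm': -1.8, 'vial': 80.8, 'n': 81, 'c': array([290.7, 248.2])}, {'mm': -1.7, 'vial': 80.8, 'n': 82, 'c': array([290.7, 248.2])}] {'mm': -1.9, 'vial': 81.1, 'n': 82, 'c': array([290.8, 248.2])}
OpenCV(4.12.0) /io/opencv/modules/imgproc/src/convhull.cpp:143: error: (-215:Assertion failed) total >= 0 && (depth == CV_32F || depth == CV_32S) in function 'convexHull'

[0.57616512 0.01399583 0.10537022] [-1.72854576 -2.12288933  7.21001169]
```

View pics/b3.png

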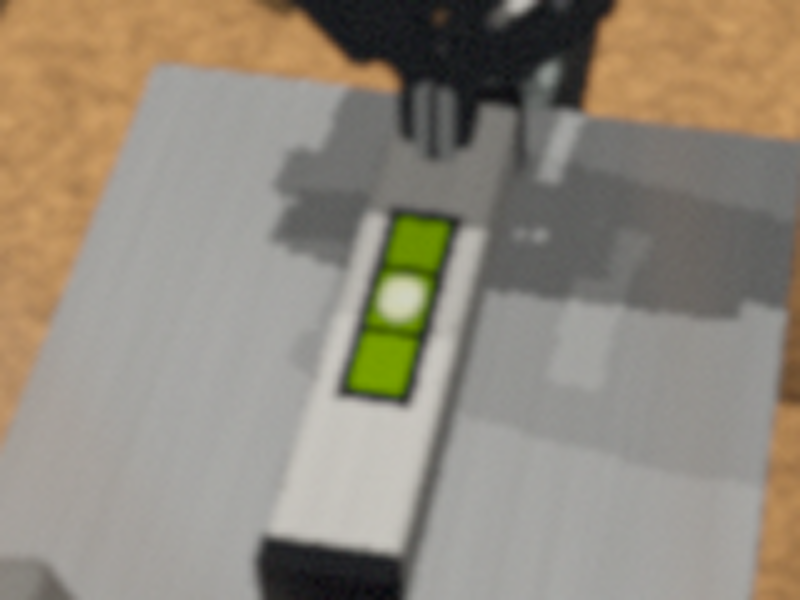

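The bubble is between the lines. In the enlarged view they are at about row 268 and row 330, and the bubble's centre is near row 297. The push has eased to 7 N, so I firm it up.

Call:
send_rows(targets=[[[1,0,0,2.5,0],[1,0,0,2.5,0],[1,0,0,2.5,0],[1,0,0,2.5,0],[1,0,0,2.5,0],[1,0,0,2.5,0],[1,0,0,2.5,0],[1,0,0,2.5,0],[1,0,0,2.5,0],[1,0,0,2.5,0]]])

```text
clock: 18.0
position: [0.5763, 0.014, 0.1051]
ee_rot: [2.093, 2.313, 0.023]
wrist_force: [-8.1, -2.4, 24.3]
opening: -0.001
```

```bash
python3 - <<'E'
from h import *
for i in range(8):
    b=bubble("side"); s=get_state();print(b,s["position"].round(4),s["wrist_force"].round(1))
p,_=capture("side");c=p[180:330,200:400];g=cv2.cvtColor(c,cv2.COLOR_BGR2HSV)
t=cv2.findNonZero(cv2.inRange(cv2.cvtColor(p,cv2.COLOR_BGR2HSV),(35,90,50),(70,255,255))[200:300,250:340])[:,0]
# level centre/azimuth from the vial; black lines by the brightness profile along it
w=cast("side",t+[250,200],.094)[:,:2];m=w.mean(0);e=np.linalg.eigh(np.cov((w-m).T))[1][:,1];e*=np.sign(e[1])
print("vial centre",m.round(4),"az",np.degrees(np.arctan2(e[1],e[0])).round(1))
k=(w-m)@e;mid=m+e*(k.min()+k.max())/2
for off in(-.006,.006):
    L=np.arange(-40,41,2)/1000; P=[[*(mid+e*l+off*np.array([e[1],-e[0]])),.094] for l in L]
    q=proj("side",P).astype(np.float32); v=cv2.remap(p,q[:,0],q[:,1],1)[:,0,1]; print(dict(zip((L*1000).astype(int).tolist(),v.tolist())))
E
```

```text
{'mm': -1.4, 'vial': 80.5, 'n': 81, 'c': array([290.7, 248.5])} [0.5763 0.0139 0.1051] [-6.8 -2.  23.5]
{'mm': -1.4, 'vial': 80.5, 'n': 82, 'c': array([290.7, 248.5])} [0.5763 0.014  0.1051] [-7.5 -2.6 23.4]
{'mm': -1.5, 'vial': 80.5, 'n': 82, 'c': array([290.7, 248.4])} [0.5763 0.0139 0.1051] [-7.  -2.6 24.3]
{'mm': -1.4, 'vial': 80.5, 'n': 81, 'c': array([290.7, 248.5])} [0.5763 0.0139 0.1051] [-7.8 -2.6 24.4]
{'mm': -1.3, 'vial': 80.8, 'n': 81, 'c': array([290.7, 248.4])} [0.5763 0.014  0.1051] [-7.5 -1.9 23.6]
{'mm': -1.3, 'vial': 80.8, 'n': 80, 'c': array([290.7, 248.4])} [0.5763 0.0139 0.1051] [-8.5 -2.3 23.5]
{'mm': -1.5, 'vial': 80.8, 'n': 83, 'c': array([290.7, 248.5])} [0.5763 0.0139 0.1051] [-7.9 -1.1 23.2]
{'mm': -1.2, 'vial': 80.8, 'n': 83, 'c': array([290.7, 248.5])} [0.5763 0.014  0.1051] [-7.5 -1.9 24.2]
vial centre [0.568  0.0931] az 95.6
{-40: 82, -38: 105, -36: 129, -34: 137, -32: 140, -30: 139, -28: 139, -26: 139, -24: 140, -22: 140, -20: 137, -18: 125, -16: 106, -14: 105, -12: 124, -10: 142, -8: 155, -6: 168, -4: 176, -2: 177, 0: 176, 2: 172, 4: 164, 6: 154, 8: 144, 10: 135, 12: 106, 14: 105, 16: 132, 18: 149, 20: 152, 22: 153, 24: 153, 26: 154, 28: 153, 30: 154, 32: 155, 34: 154, 36: 148, 38: 129, 40: 90}
{-40: 88, -38: 111, -36: 130, -34: 139, -32: 141, -30: 141, -28: 140, -26: 140, -24: 141, -22: 142, -20: 138, -18: 124, -16: 105, -14: 109, -12: 130, -10: 153, -8: 172, -6: 187, -4: 191, -2: 191, 0: 191, 2: 187, 4: 173, 6: 157, 8: 147, 10: 135, 12: 107, 14: 110, 16: 137, 18: 151, 20: 155, 22: 155, 24: 156, 26: 155, 28: 156, 30: 155, 32: 158, 34: 156, 36: 151, 38: 129, 40: 90}
```

The lines sit at -15 and +13 mm on my axis and the bubble's centre at about -1.4 mm, so it is within about 0.5 mm of the middle. The push is steady at 24 N. I hand in.

```bash
python3 -c "
from rig import *
print(sign_off())"
```

```text
the job is handed in; nothing more can be done
None
```

I laid the level on the middle of the plate and let go of it. I then turned the foot about 52° (0.9 rad) clockwise. The job was handed in about 18 s into the run, with the shut fingers pressing on the level near its foot end. The hand-in reports no verdict.

**Last checks before handing in:**
- **Level:** its centre measured about 4 mm from the plate centre, and it was within 0.3° of the display-to-foot line.
- **Push:** steady at about 24 N down, above the 10–20 N suggested. It came with about 8 N of sideways drag.
- **Scale on its foot:** I did not measure this directly. The tool's height changed by only about 0.3 mm between 7 N and 24 N. The bubble had also shifted about 6 to 7 mm on pressing, close to the 7 mm expected.
- **Bubble:** about 0.5 mm from the middle of the two lines, read in the side view. While pressing, the arm hid the level from the top camera. Unpressed, the two cameras had disagreed by about 2 mm (-8.7 and -6.3 mm).

**What went wrong on the way:** the first grip on the foot was too low and closed on the hub. I opened, raised 9 mm and gripped the bar properly. I kept the moves clear of the fruit and the tape, but did not measure their positions again at the end.

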